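# Put the stacked calibration weights back into their fitted seats

## Robot

A 6-joint arm with a two-finger parallel gripper is mounted at the origin on the work surface; the furniture and walls round the work are solid. World frame = base frame: x ahead of the robot, y to its left, z up, the work surface at z = 0. Lengths are in m, angles in rad, forces in N, time in s.
With the tool pointing down it reaches from about 0.35 to 0.725 m from the base axis. Payload 6 kg.
Tool frame: the origin (TCP) lies at the very end of the fingers, on their centre line; the grasp point (between the pads) lies 19 mm behind it; z points along the fingers, y is the line along which they close (so a half turn about z gives the same grasp; the last joint's range is limited). The gripper opens to 85 mm and grips with 20 to 120 N. Pads are 22 mm wide; open, the fingers measure 114 mm over their backs; the gripper's body (76 mm by 85 mm) begins 54 mm behind the grasp point. The pads swing forward as they close: fully open they stand 13 mm farther back than shut.
Start: joints at [1.479, 0.04, 0.085, 0, -1.615, -0.334], TCP at [0.248, 0.546, 0.231] pointing down, gripper open.
Joint ranges: [-2.56, 2.56], [-1.29, 2.01], [-1.08, 1.49], [-3.29, 1.98], [-2.81, -0.18], [-2.99, 2.99]. Speed limits (rad/s): [2.57, 2.57, 3.01, 3.14, 3.14, 3.14].

## Interface

Orientations are given as [roll, pitch, yaw] about the fixed x, y, z axes, in that order (R = Rz(yaw) Ry(pitch) Rx(roll)).
In Python, from workcell import ctrl gives the robot as it stands.
- The arm moves only by the tool move_arm, never from a script. Its argument "series" is a list of rows, each an object of numbers: "tx", "ty", "tz": the shift along the tool's x, y, z in units of 50 mm (1.0 is 50 mm); "yaw": the turn about the tool's z in rad. A call has 1 to 8 rows; each row shifts and turns the commanded pose from where the row before left it, along the tool's axes as they then stand; what a row does not reach is not made up. A row lasts 1/8 s, in which the tool goes at most 62.5 mm and 10.7 degrees, less where a joint would pass 70% of its speed; a pose out of reach is approached as far as the arm can. A call is refused whole if a number of a shift passes 1 or a number of a turn 0.188, either way. A call with a gripper value outside its range is refused whole. "jaw" is the opening, from 0 (shut) to 1 (fully open), set as the call begins (left out, the last holds). The fingers move at their own pace and stop on an object; the grip force is fixed at half the most. Time passes only in rows, so rows that do not move let the fingers close. It gives the time, the measured TCP pose, the force, the opening and the grip force at its end, in the units of the state.
- ctrl.state(): the state, without advancing time (a new reading comes with each control period).
- ctrl.capture(name): name is "side" or "top" or "wrist"; returns a dict with "pixels" (400x640x3 uint8, blue, green, red), "camera_matrix" (3x3 intrinsics, pixels), "extrinsics" (4x4, takes a point from world to camera coordinates); the wrist camera has in their place "mount" (4x4, takes a point from camera to tool coordinates, whose origin is the TCP and whose axes are the flange's). Camera axes: x right, y down, z forward; pixel columns grow to the right and rows downward; lengths in m; the calibration is good to about 2 mm. A picture is of the moment at which its call begins: read the wrist's pose just before it. There is no depth.
- ctrl.close_job(): hands the job in; it is judged then, once.
The state is a dict: "t": time; "joint_positions": joint angles; "joint_vel": joint speeds; "joint_efforts": joint torques, N m; "ee_pos": TCP position; "tcp_rot": TCP orientation; "force": force on the tool from outside, world axes, zero at the start; "ft_torque": the same for the moment, N m; "opening": opening from 0.0 (shut) to 1.0 (fully open); "grasp_force": force on a finger pad.
Only numpy, scipy, OpenCV 4.12 (cv2) and the standard library are available. Lean on these libraries where they do the work, as an engineer would, in place of code of your own. Each camera call takes 0.05 s, during which the arm holds its last target. There are 200 camera calls.

## Task

The balance check is finished: unstack the four calibration weights from the balance pan and put each one back upright, all the way down in the recess of the wooden tray that was bored for it, the widest recess for the largest weight and so on down to the narrowest for the smallest. Take the upper weights off before the ones beneath them, lower each gently rather than dropping it, never tip one over or let it touch the bench, and leave the red-capped bottle standing where it is.

Things in the scene. Friction and masses are not known exactly. Their poses are not given: they have to be found in the camera images.
- w500: 500 g calibration weight (the largest of four): brass, a wide flat disc 61 mm in diameter and 20 mm high, about 500 g, loose. Stands on the balance pan at the start, about 80 mm from the other large weight, with one of the two small weights (100 g or 50 g) standing on top of it; which one varies. Origin: centre of its underside; z up through its axis (it is round: yaw means nothing).
- w200: 200 g calibration weight (the second largest of four): brass, a squat cylinder 39 mm in diameter and 20 mm high, about 200 g, loose. Stands on the balance pan at the start, about 80 mm from the other large weight, with one of the two small weights (100 g or 50 g) standing on top of it; which one varies. Origin: centre of its underside; z up through its axis (it is round: yaw means nothing).
- w100: 100 g calibration weight (the third largest of four): brass, a small cylinder 29 mm in diameter and 18 mm high, about 100 g, loose. Starts standing on top of the 500 g or the 200 g weight (either may be the case). Origin: centre of its underside; z up through its axis (it is round: yaw means nothing).
- w50: 50 g calibration weight (the smallest of four): brass, a slim small cylinder 20 mm in diameter and 19 mm high, about 50 g, loose. Starts standing on top of the 500 g or the 200 g weight (either may be the case). Origin: centre of its underside; z up through its axis (it is round: yaw means nothing).
- seat500: Pale wooden seat block of the 500 g weight, 96 x 96 x 25 mm, fixed. Round felt-lined recess in its top: 70 mm wide (the widest of four), 7 mm deep, mouth bevelled 3 mm. Four blocks, order varying, lie two by two, 98 mm apart, in a dark tray (212 mm square, rim 20 mm high). Origin: underside centre, 7 mm over the bench; z up; recess floor at z = 18 mm, top at 25 mm; x, y along sides.
- seat200: Pale wooden seat block of the 200 g weight, 96 x 96 x 25 mm, fixed. Round felt-lined recess in its top: 48 mm wide (second widest of four), 7 mm deep, mouth bevelled 3 mm. Four blocks, order varying, lie two by two, 98 mm apart, in a dark tray (212 mm square, rim 20 mm high). Origin: underside centre, 7 mm over the bench; z up; recess floor at z = 18 mm, top at 25 mm; x, y along sides.
- seat100: Pale wooden seat block of the 100 g weight, 96 x 96 x 25 mm, fixed. Round felt-lined recess in its top: 38 mm wide (third widest of four), 7 mm deep, mouth bevelled 3 mm. Four blocks, order varying, lie two by two, 98 mm apart, in a dark tray (212 mm square, rim 20 mm high). Origin: underside centre, 7 mm over the bench; z up; recess floor at z = 18 mm, top at 25 mm; x, y along sides.
- seat50: Pale wooden seat block of the 50 g weight, 96 x 96 x 25 mm, fixed. Round felt-lined recess in its top: 29 mm wide (the narrowest of four), 7 mm deep, mouth bevelled 3 mm. Four blocks, order varying, lie two by two, 98 mm apart, in a dark tray (212 mm square, rim 20 mm high). Origin: underside centre, 7 mm over the bench; z up; recess floor at z = 18 mm, top at 25 mm; x, y along sides.
- balance: White top-loading laboratory balance, 230 x 190 mm, fixed to the bench, with a flat steel pan 150 (x) x 172 (y) mm; the pan's centre is 35 mm in +x from the origin and its top 62 mm above it. A sloping display lies on its -x side. Origin: centre of the underside; z up. It stands left or right of the robot's centre line, the weight tray on the other side.
- dropper: Bystander: small white sample bottle with a red screw cap, 29 mm in diameter and 64 mm high, loose, standing on the bench beyond and between balance and tray. Origin: centre of its underside.
There are look-alikes about, which are no part of the job. Leave any blue or pink look-alike of the w500 alone.

How it is judged:
By the outcome, as a careful person would: the job done as asked, in the order asked, and still so for the second after the job is handed in, with the robot touching nothing.
It also fails if it takes over 104 s, if anything falls off the work surface, if the arm or the gripper's body presses on something with over 40 N, if the wrist force passes 120 N, or if a joint passes its speed limit or range.

## Working session

There is one attempt and no reset: what is moved stays moved. The work goes in short steps, Python scripts to look and compute and a tool call to move; the robot and the scene stay as the last step left them, time stands still between calls to the robot, and variables do not carry over. Pictures are saved under pics/ and viewed, at most 14 in all, crops included, and the job is handed in when it is done.

Besides the shell and the picture viewer there is one more tool, called after ">>>" as name(argument=value, ...) on one line, values as JSON. move_arm: Moves the arm, as the interface text tells. Its arguments: {"type":"object","properties":{"series":{"type":"array"},"jaw":{"type":"number"}},"required":["series"]}

```bash
mkdir -p pics; ls; python3 - <<'E'
from workcell import ctrl
import cv2,json
s=ctrl.state();print(s)
for n in("top","side"):
    c=ctrl.capture(n);cv2.imwrite(f"pics/{n}0.png",c["pixels"]);print(n,c["camera_matrix"],c["extrinsics"])
E
```

```text
pics
{'t': 0.0, 'joint_positions': array([ 1.47868047e+00,  4.08078513e-02,  8.38181462e-02, -4.57642708e-04,
       -1.61548124e+00, -3.33696014e-01]), 'joint_vel': array([-0.00138539,  0.00016323, -0.00019845,  0.0007379 ,  0.00012502,
        0.00129351]), 'joint_efforts': array([-2.26900520e-04, -3.68201423e+01,  3.47419131e+01,  6.93241417e+00,
       -5.39353248e-03, -6.32583820e-06]), 'ee_pos': array([0.24763062, 0.5461648 , 0.23028632]), 'tcp_rot': array([ 3.13986066e+00, -1.16499432e-04, -4.25791710e-01]), 'force': array([-0.28262596, -0.85040904,  0.38555727]), 'ft_torque': array([-0.01286314, -0.03800443,  0.01643846]), 'grasp_force': 0.0, 'opening': 0.9982157949841269}
top [[367.28811831   0.         321.2645531 ]
 [  0.         367.28811831 198.77759395]
 [  0.           0.           1.        ]] [[-0.0173308  -0.99966752  0.01909144 -0.0037564 ]
 [-0.98917195  0.01435948 -0.14605707  0.43240874]
 [ 0.14573437 -0.021416   -0.98909193  0.87277839]
 [ 0.          0.          0.          1.        ]]
side [[385.35422983   0.         321.29357453]
 [  0.         385.35422983 202.82479744]
 [  0.           0.           1.        ]] [[-0.79542017 -0.60582774  0.0167184   0.34968883]
 [-0.29889033  0.36813127 -0.88042259  0.19072886]
 [ 0.52722987 -0.70530285 -0.47389509  0.70320812]
 [ 0.          0.          0.          1.        ]]
```

View pics/top0.png

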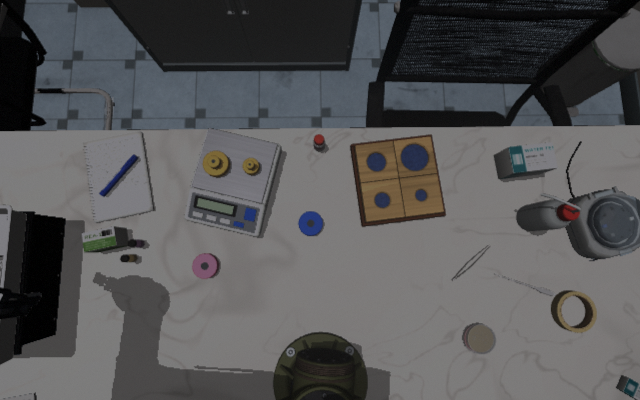

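View pics/side0.png

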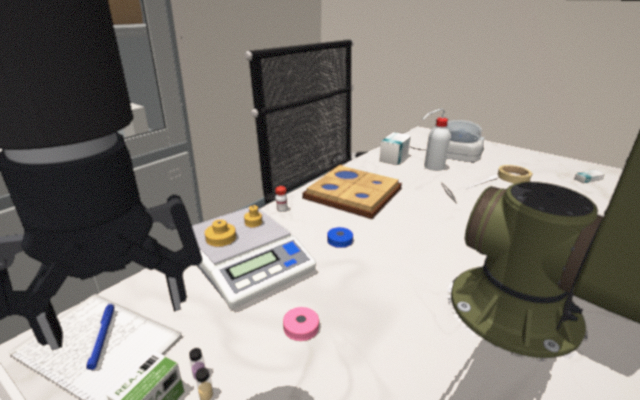

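The top view shows the balance at about (232,180), with brass stacks at (216,163) (large) and (251,166). The tray's recesses are at (414,157) widest, (376,161), (382,200) and (421,195). The bottle is at (319,142), and the blue and pink look-alikes are off to the side. The side view agrees.

```bash
cat > h.py <<'E'
import numpy as np, cv2
from scipy.spatial.transform import Rotation as R
from workcell import ctrl
def grab(n):
    """picture, K, camera rotation (cam->world), camera centre"""
    s=ctrl.state(); c=ctrl.capture(n); K=np.array(c["camera_matrix"])
    if n=="wrist":
        T=np.eye(4);T[:3,:3]=R.from_euler("xyz",s["tcp_rot"]).as_matrix();T[:3,3]=s["ee_pos"]
        M=T@np.array(c["mount"])
    else: M=np.linalg.inv(np.array(c["extrinsics"]))
    return c["pixels"],K,M
def ray(uv,K,M,z):
    d=M[:3,:3]@np.linalg.solve(K,[uv[0],uv[1],1.]);o=M[:3,3]
    return o+d*(z-o[2])/d[2]
def proj(p,K,M):
    q=K@(M[:3,:3].T@(np.array(p)-M[:3,3]));return q[:2]/q[2]
def blobs(mask,amin=30):
    cs,_=cv2.findContours(mask.astype(np.uint8),cv2.RETR_EXTERNAL,cv2.CHAIN_APPROX_NONE)
    return [c for c in cs if cv2.contourArea(c)>amin]
def circ(c,K,M,z):
    """contour -> plane z -> centre, diameter of the enclosed area"""
    P=np.array([ray(p[0],K,M,z)[:2] for p in c],np.float32)
    m=cv2.moments(P.reshape(-1,1,2));return m["m10"]/m["m00"],m["m01"]/m["m00"],2*np.sqrt(m["m00"]/np.pi)
E
python3 - <<'E'
from h import *
im,K,M=grab("top")
h=cv2.cvtColor(im,cv2.COLOR_BGR2HSV);H,S,V=cv2.split(h)
print("blue")
for c in blobs((H>100)&(H<130)&(S>70)&(V>30)):
    x,y,w,hh=cv2.boundingRect(c)
    if w<60 and 130<y<250 and 180<x<460:print((x,y,w,hh),np.round(circ(c,K,M,.028),4))
print("brass")
for c in blobs((H>15)&(H<32)&(S>140)&(V>60)):
    x,y,w,hh=cv2.boundingRect(c)
    if w<60 and x<290:print((x,y,w,hh),np.round(circ(c,K,M,.08),4))
c=cv2.resize(im[120:240,180:290],None,fx=5,fy=5,interpolation=cv2.INTER_CUBIC);cv2.imwrite("pics/crop.png",c)
E
```

```text
blue
(233, 221, 11, 7) [0.3735 0.193  0.0183]
(298, 211, 25, 25) [0.3732 0.0173 0.0582]
(244, 207, 13, 15) [0.3975 0.1653 0.0305]
(375, 193, 14, 14) [ 0.4284 -0.1607  0.0328]
(416, 190, 10, 11) [ 0.439  -0.2582  0.0239]
(367, 153, 18, 18) [ 0.5255 -0.1502  0.0426]
(401, 145, 27, 25) [ 0.5364 -0.2476  0.0644]
brass
(205, 152, 23, 13) [0.5306 0.2384 0.0247]
```

View pics/crop.png

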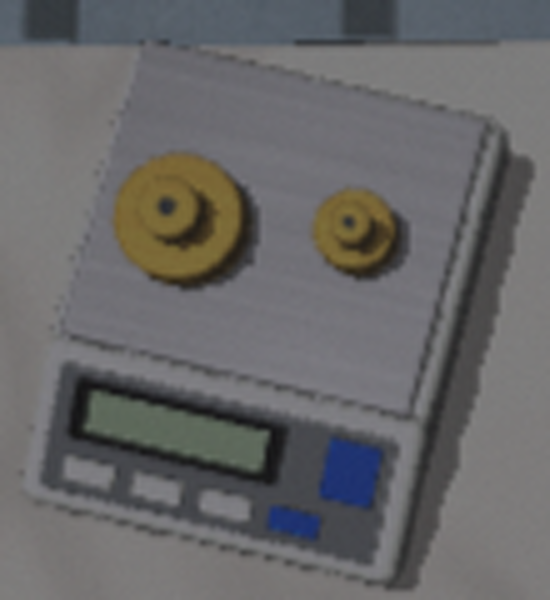

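```bash
cat >> h.py <<'E'
def to(xyz,yaw=None):
    """tool-frame shift in 50 mm units, and yaw turn, from now to xyz"""
    s=ctrl.state();Rm=R.from_euler("xyz",s["tcp_rot"]).as_matrix()
    d=Rm.T@(np.array(xyz)-s["ee_pos"])/.05
    return np.round(d,3), None if yaw is None else round(-(yaw-s["tcp_rot"][2]),3)
E
python3 - <<'E'
from h import *
im,K,M=grab("top")
P={n:ray(uv,K,M,z) for n,uv,z in [("w500",(216,163.6),.082),("w100",(213.4,161),.1),("w200",(251.4,166.2),.082),("w50",(249.8,164.4),.101),("cap",(319,139),.062)]}
for n in P:print(n,P[n].round(4))
d=P["w200"]-P["w500"];print(np.linalg.norm(d),d)
# closing dir perpendicular to d: y_tool=(sin yaw,-cos yaw)
yaw=np.arctan2(d[1],d[0]);print("yaw",yaw,ctrl.state()["tcp_rot"])
# move with current yaw 1st
print(to([P["w50"][0],P["w50"][1],.23]))
E
```

```text
w500 [0.5118 0.2358 0.082 ]
w100 [0.5135 0.2371 0.1   ]
w200 [0.5045 0.1531 0.082 ]
w50 [0.5042 0.1535 0.101 ]
cap [ 0.5752 -0.007   0.062 ]
0.08309334846925874 [-0.00730124 -0.08277195  0.        ]
yaw -1.6587776801957763 [ 3.14044991e+00 -1.43749104e-04 -4.25809715e-01]
(array([7.917, 5.034, 0.02 ]), None)
```

>>> move_arm(series=[{"tx":0.99,"ty":0.63},{"tx":0.99,"ty":0.63},{"tx":0.99,"ty":0.63},{"tx":0.99,"ty":0.63},{"tx":0.99,"ty":0.63},{"tx":0.99,"ty":0.63},{"tx":0.99,"ty":0.63},{"tx":0.99,"ty":0.63}], jaw=1.0)

```text
validation failed for argument at $.se...
```

>>> move_arm(series=[{"yaw":0.176},{"yaw":0.176},{"yaw":0.176},{"yaw":0.176},{"yaw":0.176},{"yaw":0.176},{"yaw":0.176},{}])

```text
validation failed for argument at $.se...
```

```bash
python3 - <<'E'
from h import *
im,K,M=grab("wrist");cv2.imwrite("pics/w1.png",im);s=ctrl.state();print(s["t"],s["ee_pos"],s["tcp_rot"],s["force"],M.round(3))
for n,p in dict(w50=(.5042,.1535,.101),w100=(.5135,.2371,.1)).items():print(n,proj(p,K,M))
E
```

```text
0.25 [0.24770766 0.54631505 0.2308086 ] [ 3.14074391e+00 -5.89175788e-05 -4.25744359e-01] [0.3090973  0.64111262 1.15709053] [[-0.413 -0.874 -0.255  0.313]
 [-0.911  0.397  0.114  0.518]
 [ 0.001  0.279 -0.96   0.373]
 [ 0.     0.     0.     1.   ]]
w50 [ 757.27810531 -475.96272369]
w100 [ 603.95919106 -403.87504516]
```

View pics/w1.png

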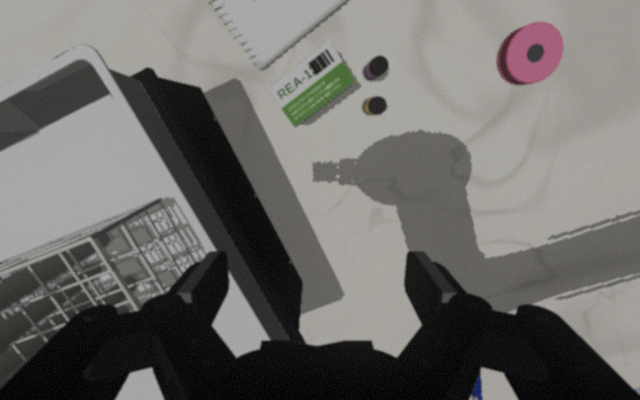

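The move was refused: the rows probably need all four keys. This wrist view is from the start pose, so it shows the laptop and the pink look-alike at (530,53), with the fingers at the bottom.

>>> move_arm(series=[{"tx":0.99,"ty":0.63,"tz":0,"yaw":0},{"tx":0.99,"ty":0.63,"tz":0,"yaw":0},{"tx":0.99,"ty":0.63,"tz":0,"yaw":0},{"tx":0.99,"ty":0.63,"tz":0,"yaw":0},{"tx":0.99,"ty":0.63,"tz":0,"yaw":0},{"tx":0.99,"ty":0.63,"tz":0,"yaw":0},{"tx":0.99,"ty":0.63,"tz":0,"yaw":0},{"tx":0.99,"ty":0.63,"tz":0,"yaw":0}], jaw=1.0)

```text
t: 1.25
ee_pos: [0.505, 0.1516, 0.2315]
tcp_rot: [-3.141, -0.0, -0.426]
force: [0.9, 1.2, -0.4]
opening: 1.003
grasp_force: 0.0
```

>>> move_arm(series=[{"tx":0,"ty":0,"tz":0,"yaw":0.176},{"tx":0,"ty":0,"tz":0,"yaw":0.176},{"tx":0,"ty":0,"tz":0,"yaw":0.176},{"tx":0,"ty":0,"tz":0,"yaw":0.176},{"tx":0,"ty":0,"tz":0,"yaw":0.176},{"tx":0,"ty":0,"tz":0,"yaw":0.176},{"tx":0,"ty":0,"tz":0,"yaw":0.176},{"tx":0,"ty":0,"tz":0,"yaw":0}])

```text
t: 2.25
ee_pos: [0.5043, 0.1533, 0.2312]
tcp_rot: [3.141, -0.0, -1.656]
force: [-0.2, -0.4, 0.1]
opening: 1.001
grasp_force: 0.0
```

```bash
python3 - <<'E'
from h import *
im,K,M=grab("wrist");cv2.imwrite("pics/w2.png",im);s=ctrl.state();print(s["t"],s["ee_pos"],s["tcp_rot"],s["force"],M.round(3))
for n,p in dict(w50=(.5042,.1535,.101),w100=(.5135,.2371,.1)).items():print(n,proj(p,K,M))
E
```

```text
2.3 [0.50429875 0.15331924 0.2312205 ] [ 3.14145670e+00 -1.30238123e-04 -1.65418274e+00] [-0.28707388  0.10713465 -0.17490485] [[-0.996  0.082  0.024  0.499]
 [ 0.086  0.957  0.278  0.084]
 [ 0.     0.279 -0.96   0.374]
 [ 0.     0.     0.     1.   ]]
w50 [316.8507663  192.37487888]
w100 [314.7451435  271.76299866]
```

View pics/w2.png

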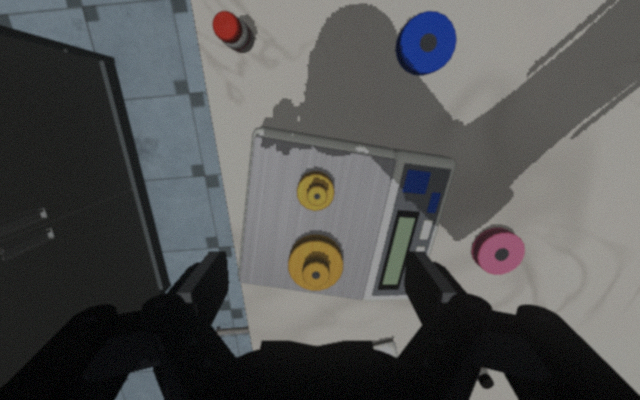

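```bash
python3 - <<'E'
from h import *
im,K,M=grab("wrist");print(K)
for n,uv,z in [("w50",(317,196),.101),("w100",(316,275),.1)]:print(n,ray(uv,K,M,z).round(4))
h=cv2.cvtColor(im,cv2.COLOR_BGR2HSV);H,S,V=cv2.split(h)
for c in blobs((H>12)&(H<35)&(S>110)&(V>50)):
    print(cv2.boundingRect(c),np.round(circ(c,K,M,.078),4))
cv2.imwrite("pics/w2c.png",cv2.resize(im[160:300,260:370],None,fx=4,fy=4,interpolation=cv2.INTER_CUBIC))
E
```

```text
[[298.97286006   0.         316.23600659]
 [  0.         298.97286006 201.77267847]
 [  0.           0.           1.        ]]
w50 [0.5044 0.157  0.101 ]
w100 [0.5124 0.2409 0.1   ]
(288, 235, 55, 55) [0.5132 0.2399 0.0613]
(297, 172, 37, 38) [0.5063 0.158  0.0376]
```

View pics/w2c.png

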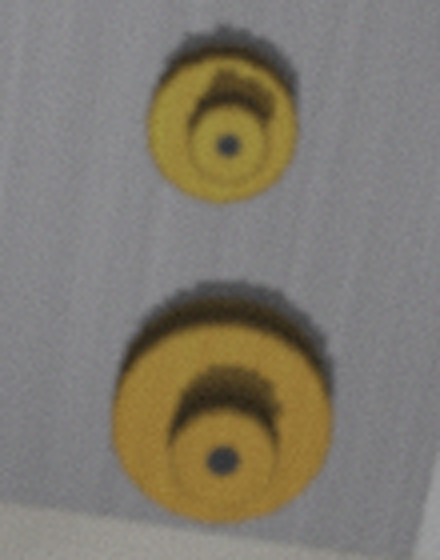

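The crop shows the small weights on the right partners: about 19 px (~18 mm) on the 200 g and about 26 px (~25 mm) on the 500 g. So w50 is on w200 and w100 is on w500. I'll start with w50.

>>> move_arm(series=[{"tx":-0.04,"ty":0,"tz":0.8,"yaw":0},{"tx":0,"ty":0,"tz":0.8,"yaw":0},{"tx":0,"ty":0,"tz":0.6,"yaw":0},{"tx":0,"ty":0,"tz":0.4,"yaw":0},{"tx":0,"ty":0,"tz":0.2,"yaw":0},{"tx":0,"ty":0,"tz":0,"yaw":0},{"tx":0,"ty":0,"tz":0,"yaw":0}], jaw=0.6)

```text
t: 3.22
ee_pos: [0.5051, 0.1556, 0.0925]
tcp_rot: [-3.14, 0.001, -1.657]
force: [-0.1, -0.0, 0.5]
opening: 0.602
grasp_force: 0.0
```

```bash
python3 - <<'E'
from h import *
im,K,M=grab("wrist");cv2.imwrite("pics/w3.png",im);s=ctrl.state();print(s["t"],s["ee_pos"],s["force"],s["opening"])
E
```

```text
3.275 [0.50507946 0.15564602 0.09252944] [ 1.04668532 -0.00547497  0.16524151] 0.5952529353084991
```

View pics/w3.png

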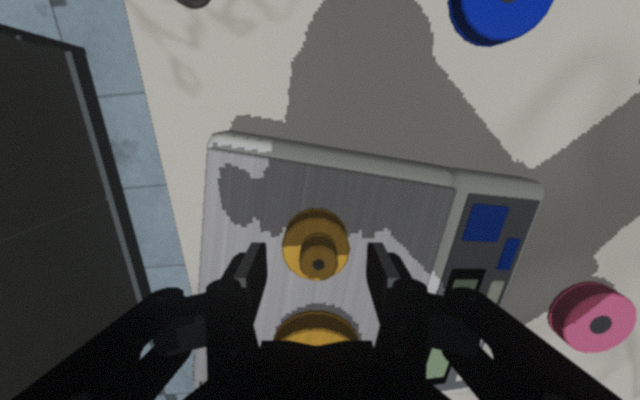

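The weight's top dot is at (319,265), between the open fingertips at x of about 258 and 375.

```bash
python3 - <<'E'
from h import *
im,K,M=grab("wrist");s=ctrl.state();e=s["ee_pos"]
print(ray((319,265),K,M,.101),e,proj(e,K,M),proj(e+[0,.011,.004],K,M),proj(e-[0,.011,-.004],K,M))
E
```

```text
[0.50436642 0.15762445 0.101     ] [0.50502265 0.15560583 0.09240004] [317.30435246 253.7105453 ] [319.12856785 276.30341509] [315.43819299 237.32776895]
```

>>> move_arm(series=[{"tx":-0.02,"ty":0,"tz":0.03,"yaw":0},{"tx":0,"ty":0,"tz":0,"yaw":0},{"tx":0,"ty":0,"tz":0,"yaw":0}])

```text
t: 3.7
ee_pos: [0.5046, 0.1563, 0.0898]
tcp_rot: [-3.142, -0.0, -1.658]
force: [-0.3, 0.2, 0.4]
opening: 0.6
grasp_force: 0.0
```

>>> move_arm(series=[{"tx":0,"ty":0,"tz":0,"yaw":0},{"tx":0,"ty":0,"tz":0,"yaw":0},{"tx":0,"ty":0,"tz":0,"yaw":0},{"tx":0,"ty":0,"tz":0,"yaw":0},{"tx":0,"ty":0,"tz":0,"yaw":0},{"tx":0,"ty":0,"tz":0,"yaw":0}], jaw=0.0)

```text
t: 4.45
ee_pos: [0.5048, 0.1563, 0.0901]
tcp_rot: [-3.141, 0.0, -1.658]
force: [-1.2, -0.2, 2.9]
opening: 0.2
grasp_force: 58.7
```

>>> move_arm(series=[{"tx":0,"ty":0,"tz":-0.1,"yaw":0},{"tx":0,"ty":0,"tz":-0.3,"yaw":0},{"tx":0,"ty":0,"tz":-0.5,"yaw":0},{"tx":0,"ty":0,"tz":-0.6,"yaw":0},{"tx":0,"ty":0,"tz":-0.5,"yaw":0},{"tx":0,"ty":0,"tz":0,"yaw":0}])

```text
t: 5.2
ee_pos: [0.5056, 0.1568, 0.1931]
tcp_rot: [-3.138, 0.003, -1.658]
force: [-0.2, 0.4, -1.0]
opening: 0.199
grasp_force: 58.6
```

```bash
python3 - <<'E'
from h import *
im,K,M=grab("wrist");cv2.imwrite("pics/w4.png",im);s=ctrl.state();print(s["t"],s["ee_pos"],s["force"],s["opening"],s["grasp_force"])
print(to([.439,-.258,.19]))
E
```

```text
5.25 [0.5049195  0.15661419 0.19107917] [-1.01087422  0.35023717 -1.45909133] 0.2059804678766452 58.640658259391785
(array([8.376e+00, 5.930e-01, 8.000e-03]), None)
```

View pics/w4.png

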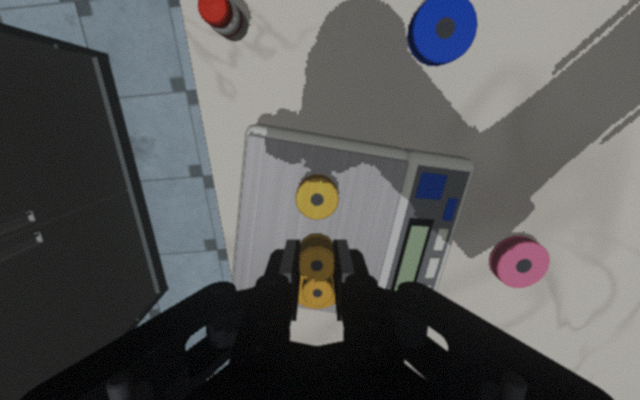

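w50 is held upright, its top dot at (316,266); w200 is free at (317,199).

>>> move_arm(series=[{"tx":0.7,"ty":0.04,"tz":0,"yaw":0},{"tx":1.0,"ty":0.07,"tz":0,"yaw":0},{"tx":1.0,"ty":0.08,"tz":0,"yaw":0},{"tx":1.0,"ty":0.08,"tz":0,"yaw":0},{"tx":1.0,"ty":0.08,"tz":0,"yaw":0},{"tx":1.0,"ty":0.08,"tz":0,"yaw":0},{"tx":0.7,"ty":0.04,"tz":0,"yaw":0},{"tx":0.5,"ty":0.04,"tz":0,"yaw":0}])

```text
t: 6.25
ee_pos: [0.4483, -0.1865, 0.1888]
tcp_rot: [3.14, 0.0, -1.659]
force: [-0.5, 0.8, -0.3]
opening: 0.201
grasp_force: 58.7
```

```bash
cat > seats.py <<'E'
from h import *
im,K,M=grab("wrist");cv2.imwrite("pics/w5.png",im);s=ctrl.state();print(s["t"],s["ee_pos"],s["tcp_rot"],s["joint_vel"].round(2))
h=cv2.cvtColor(im,cv2.COLOR_BGR2HSV);H,S,V=cv2.split(h)
for c in blobs((H>100)&(H<130)&(S>70)&(V>30),60):
    print(cv2.boundingRect(c),np.round(circ(c,K,M,.028),4))
E
python3 seats.py
```

```text
6.3 [ 0.44785272 -0.18811862  0.18879688] [ 3.13935816e+00 -7.42049929e-04 -1.65995669e+00] [ 0.05 -0.01 -0.01 -0.01 -0.   -0.08]
(228, 206, 42, 39) [ 0.5251 -0.1482  0.0441]
(322, 193, 33, 31) [ 0.4276 -0.1593  0.0339]
(306, 100, 28, 29) [ 0.4388 -0.2565  0.0256]
(189, 99, 69, 70) [ 0.536  -0.2454  0.0667]
```

View pics/w5.png

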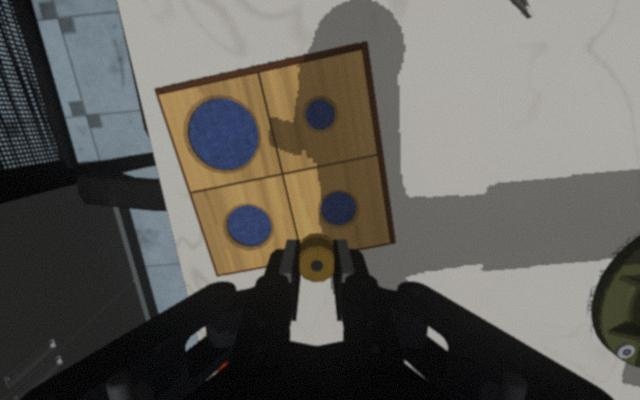

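The tray is clear in view: seat500 at (224,134), seat50 at (320,114), seat200 at (249,225), seat100 at (338,208). Both cameras agree to within 2 mm.

>>> move_arm(series=[{"tx":0.7,"ty":0.03,"tz":0,"yaw":0},{"tx":0.69,"ty":0.03,"tz":0,"yaw":0},{"tx":0,"ty":0,"tz":0.8,"yaw":0},{"tx":0,"ty":0,"tz":0.9,"yaw":0},{"tx":0,"ty":0,"tz":0.7,"yaw":0},{"tx":0,"ty":0,"tz":0.3,"yaw":0},{"tx":0,"ty":0,"tz":0,"yaw":0}])

```text
t: 7.18
ee_pos: [0.4397, -0.254, 0.0542]
tcp_rot: [3.14, -0.0, -1.658]
force: [0.6, 0.4, -0.1]
opening: 0.195
grasp_force: 58.7
```

```bash
python3 seats.py; python3 -c "
from h import *
print(to([.439,-.2573,.034]))"
```

```text
7.225 [ 0.44057844 -0.25429472  0.05565917] [-3.14110693e+00 -7.17324278e-04 -1.65751363e+00] [-0.   -0.02  0.03  0.01 -0.   -0.  ]
(296, 210, 45, 31) [ 0.4383 -0.2605  0.0212]
(110, 208, 109, 99) [ 0.5361 -0.2467  0.0653]
(array([0.062, 0.026, 0.433]), None)
```

View pics/w5.png

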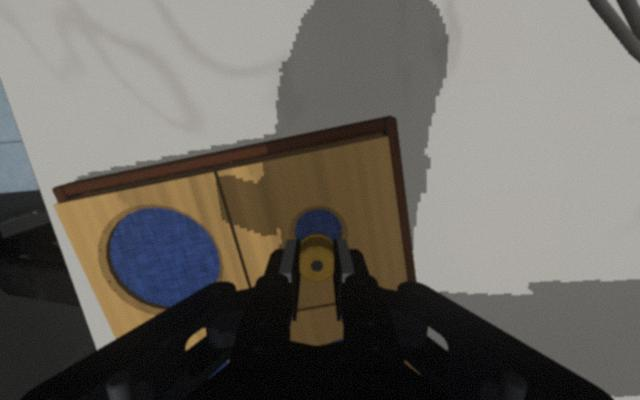

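Seat50's recess is at (318,222), just beyond the weight (317,266). I'll make a small shift and lower slowly.

>>> move_arm(series=[{"tx":0.055,"ty":0.025,"tz":0.05,"yaw":0},{"tx":0,"ty":0,"tz":0.1,"yaw":0},{"tx":0,"ty":0,"tz":0.1,"yaw":0},{"tx":0,"ty":0,"tz":0.08,"yaw":0},{"tx":0,"ty":0,"tz":0.06,"yaw":0},{"tx":0,"ty":0,"tz":0.03,"yaw":0},{"tx":0,"ty":0,"tz":0,"yaw":0}])

```text
t: 8.1
ee_pos: [0.4387, -0.2568, 0.0338]
tcp_rot: [3.141, -0.0, -1.658]
force: [-0.3, -0.8, -0.9]
opening: 0.199
grasp_force: 58.7
```

>>> move_arm(series=[{"tx":0,"ty":0,"tz":0.01,"yaw":0},{"tx":0,"ty":0,"tz":0.01,"yaw":0},{"tx":0,"ty":0,"tz":0.01,"yaw":0},{"tx":0,"ty":0,"tz":0,"yaw":0}])

```text
t: 8.6
ee_pos: [0.4389, -0.2569, 0.0331]
tcp_rot: [-3.141, -0.0, -1.658]
force: [-3.1, 1.8, 5.7]
opening: 0.2
grasp_force: 59.1
```

>>> move_arm(series=[{"tx":0,"ty":0,"tz":0,"yaw":0},{"tx":0,"ty":0,"tz":0,"yaw":0},{"tx":0,"ty":0,"tz":0,"yaw":0}], jaw=0.5)

```text
t: 8.98
ee_pos: [0.4386, -0.2568, 0.0321]
tcp_rot: [3.141, -0.0, -1.658]
force: [0.2, -1.1, 0.6]
opening: 0.501
grasp_force: 0.0
```

>>> move_arm(series=[{"tx":0,"ty":0,"tz":-0.2,"yaw":0},{"tx":0,"ty":0,"tz":-0.6,"yaw":0},{"tx":0,"ty":0,"tz":-0.9,"yaw":0},{"tx":0,"ty":0,"tz":-0.9,"yaw":0},{"tx":0,"ty":0,"tz":-0.6,"yaw":0},{"tx":0,"ty":0,"tz":0,"yaw":0}])

```text
t: 9.72
ee_pos: [0.4399, -0.2573, 0.1963]
tcp_rot: [-3.136, -0.002, -1.658]
force: [0.1, 1.1, -0.7]
opening: 0.5
grasp_force: 0.0
```

```bash
python3 seats.py; python3 -c "
from h import *
print(to([.513,.2385,.19]))"
```

```text
9.775 [ 0.43923535 -0.25687218  0.19401   ] [-3.13869366e+00 -3.19391731e-04 -1.65786818e+00] [-0.    0.02 -0.05 -0.01  0.01  0.  ]
(321, 253, 30, 26) [ 0.4277 -0.1593  0.0332]
(200, 171, 62, 60) [ 0.536  -0.2456  0.0662]
(array([-9.998, -0.608,  0.079]), None)
```

View pics/w5.png

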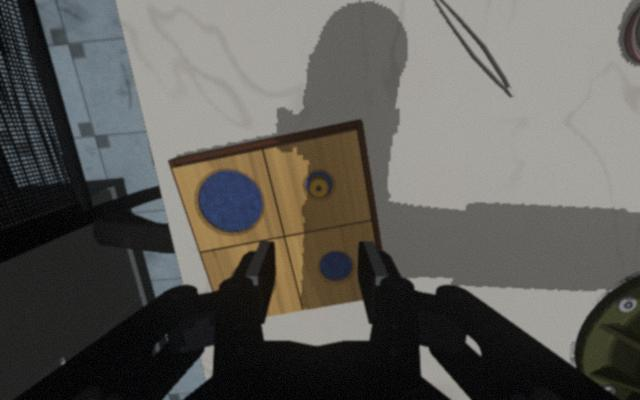

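w50 is seated upright in its recess at (319,184). Next is w100.

>>> move_arm(series=[{"tx":-0.7,"ty":-0.05,"tz":0,"yaw":0},{"tx":-1.0,"ty":-0.06,"tz":0,"yaw":0},{"tx":-1.0,"ty":-0.06,"tz":0,"yaw":0},{"tx":-1.0,"ty":-0.06,"tz":0,"yaw":0},{"tx":-1.0,"ty":-0.06,"tz":0,"yaw":0},{"tx":-1.0,"ty":-0.06,"tz":0,"yaw":0},{"tx":-1.0,"ty":-0.06,"tz":0,"yaw":0},{"tx":-1.0,"ty":-0.06,"tz":0,"yaw":0}])

```text
t: 10.78
ee_pos: [0.4951, 0.1263, 0.1914]
tcp_rot: [3.141, -0.001, -1.657]
force: [0.5, -0.4, -0.6]
opening: 0.498
grasp_force: 0.0
```

>>> move_arm(series=[{"tx":-1.0,"ty":-0.06,"tz":0,"yaw":0},{"tx":-0.8,"ty":-0.05,"tz":0,"yaw":0},{"tx":-0.5,"ty":-0.03,"tz":0,"yaw":0},{"tx":0,"ty":0,"tz":0,"yaw":0},{"tx":0,"ty":0,"tz":0,"yaw":0}])

```text
t: 11.4
ee_pos: [0.5125, 0.238, 0.1921]
tcp_rot: [3.141, -0.001, -1.658]
force: [0.6, 0.3, 0.2]
opening: 0.498
grasp_force: 0.0
```

```bash
cat > brass.py <<'E'
from h import *
import sys
im,K,M=grab("wrist");s=ctrl.state();print(s["t"],s["ee_pos"].round(4),s["tcp_rot"][2],proj(s["ee_pos"],K,M).round())
h=cv2.cvtColor(im,cv2.COLOR_BGR2HSV);H,S,V=cv2.split(h)
for c in blobs((H>12)&(H<35)&(S>110)&(V>50),60):
    print(cv2.boundingRect(c),np.round(circ(c,K,M,float(sys.argv[1])),4))
# dark dots on the brass tops
g=cv2.cvtColor(im,cv2.COLOR_BGR2GRAY)
for c in blobs((V<80)&(S<80),6):
    if cv2.contourArea(c)<150:
        x,y,w,hh=cv2.boundingRect(c);u=(x+(w-1)/2,y+(hh-1)/2);print("dot",u,w,hh,ray(u,K,M,float(sys.argv[2])).round(4))
E
python3 brass.py .078 .1; python3 -c "
from h import *
print(to([.513,.2385,.0905]))"
```

```text
11.45 [0.5126 0.2378 0.1923] -1.6585940049084071 [317. 254.]
(283, 165, 67, 67) [0.5134 0.2406 0.0602]
(293, 78, 47, 49) [0.5062 0.1583 0.0369]
dot (429.0, 396.5) 11 6 [0.4175 0.4497 0.1   ]
dot (220.0, 396.0) 7 7 [0.6272 0.4305 0.1   ]
dot (392.5, 395.5) 12 8 [0.4541 0.4452 0.1   ]
dot (135.5, 394.5) 6 6 [0.7114 0.4211 0.1   ]
dot (481.5, 394.5) 14 10 [0.3649 0.4518 0.1   ]
dot (345.0, 394.0) 13 11 [0.5016 0.4391 0.1   ]
dot (66.0, 392.5) 7 8 [0.7801 0.4124 0.1   ]
dot (361.0, 392.5) 23 14 [0.4855 0.4385 0.1   ]
dot (266.0, 390.0) 7 11 [0.58  0.427 0.1  ]
dot (389.0, 388.5) 11 10 [0.4574 0.4359 0.1   ]
dot (50.5, 386.5) 10 8 [0.793  0.4036 0.1   ]
dot (240.5, 388.0) 34 21 [0.605  0.4222 0.1   ]
dot (62.0, 379.5) 17 18 [0.7788 0.3961 0.1   ]
dot (84.0, 363.5) 11 8 [0.7513 0.379  0.1   ]
dot (316.5, 207.0) 8 7 [0.513  0.2407 0.1   ]
dot (341.0, 175.5) 7 8 [0.4912 0.2162 0.1   ]
dot (299.5, 169.0) 16 11 [0.5236 0.2081 0.1   ]
dot (322.5, 167.0) 28 9 [0.5053 0.2081 0.1   ]
dot (316.0, 102.5) 13 14 [0.5062 0.1594 0.1   ]
(array([-0.015, -0.007,  2.037]), None)
```

>>> move_arm(series=[{"tx":-0.03,"ty":-0.005,"tz":0.6,"yaw":0},{"tx":0,"ty":0,"tz":0.7,"yaw":0},{"tx":0,"ty":0,"tz":0.5,"yaw":0},{"tx":0,"ty":0,"tz":0.2,"yaw":0},{"tx":0,"ty":0,"tz":0.03,"yaw":0},{"tx":0,"ty":0,"tz":0,"yaw":0},{"tx":0,"ty":0,"tz":0,"yaw":0}])

```text
t: 12.32
ee_pos: [0.5134, 0.2405, 0.092]
tcp_rot: [-3.14, 0.001, -1.658]
force: [0.4, -0.1, 0.3]
opening: 0.496
grasp_force: 0.0
```

>>> move_arm(series=[{"tx":0,"ty":0,"tz":0,"yaw":0},{"tx":0,"ty":0,"tz":0,"yaw":0},{"tx":0,"ty":0,"tz":0,"yaw":0},{"tx":0,"ty":0,"tz":0,"yaw":0},{"tx":0,"ty":0,"tz":0,"yaw":0}], jaw=0.0)

```text
t: 12.95
ee_pos: [0.5133, 0.2404, 0.0919]
tcp_rot: [-3.14, 0.001, -1.658]
force: [-1.8, 1.7, 5.7]
opening: 0.303
grasp_force: 58.8
```

>>> move_arm(series=[{"tx":0,"ty":0,"tz":-0.1,"yaw":0},{"tx":0,"ty":0,"tz":-0.3,"yaw":0},{"tx":0,"ty":0,"tz":-0.5,"yaw":0},{"tx":0,"ty":0,"tz":-0.6,"yaw":0},{"tx":0,"ty":0,"tz":-0.5,"yaw":0},{"tx":0,"ty":0,"tz":0,"yaw":0}])

```text
t: 13.7
ee_pos: [0.5139, 0.2407, 0.1939]
tcp_rot: [-3.138, 0.003, -1.658]
force: [-0.3, 0.4, -2.6]
opening: 0.302
grasp_force: 59.1
```

```bash
python3 brass.py .082 .2 | grep -v "39[0-9]\|38[0-9]"; python3 -c "
from h import *
print(ctrl.state()['force'],to([.428,-.16,.19]))"
```

```text
13.75 [0.5132 0.2405 0.1918] -1.6578415041705115 [319. 252.]
(285, 161, 67, 124) [0.5163 0.2669 0.0812]
(296, 73, 46, 50) [0.5062 0.1585 0.0363]
dot (377.5, 370.5) 10 8 [0.4857 0.3132 0.2   ]
dot (251.0, 370.5) 9 12 [0.5575 0.3072 0.2   ]
dot (329.0, 168.0) 35 17 [0.5045 0.1949 0.2   ]
dot (318.0, 98.0) 13 13 [0.5069 0.1641 0.2   ]
[-0.84144594  0.7468859  -1.52204924] (array([8.127, 1.   , 0.023]), None)
```

>>> move_arm(series=[{"tx":0.6,"ty":0.1,"tz":0,"yaw":0},{"tx":0.9,"ty":0.1,"tz":0,"yaw":0},{"tx":1.0,"ty":0.1,"tz":0,"yaw":0},{"tx":1.0,"ty":0.15,"tz":0,"yaw":0},{"tx":1.0,"ty":0.15,"tz":0,"yaw":0},{"tx":1.0,"ty":0.1,"tz":0,"yaw":0},{"tx":1.0,"ty":0.1,"tz":0,"yaw":0},{"tx":0.9,"ty":0.1,"tz":0,"yaw":0}])

```text
t: 14.75
ee_pos: [0.4349, -0.126, 0.1897]
tcp_rot: [3.14, 0.0, -1.658]
force: [1.2, 1.4, -1.1]
opening: 0.304
grasp_force: 59.1
```

>>> move_arm(series=[{"tx":0.5,"ty":0.07,"tz":0,"yaw":0},{"tx":0.23,"ty":0.03,"tz":0.5,"yaw":0},{"tx":0,"ty":0,"tz":0.8,"yaw":0},{"tx":0,"ty":0,"tz":0.8,"yaw":0},{"tx":0,"ty":0,"tz":0.4,"yaw":0},{"tx":0,"ty":0,"tz":0.2,"yaw":0},{"tx":0,"ty":0,"tz":0,"yaw":0},{"tx":0,"ty":0,"tz":0,"yaw":0}])

```text
t: 15.75
ee_pos: [0.4284, -0.1605, 0.0568]
tcp_rot: [-3.14, -0.0, -1.658]
force: [0.5, 0.7, -1.6]
opening: 0.298
grasp_force: 59.2
```

```bash
python3 seats.py; python3 -c "
from h import *
print(to([.428,-.16,.034]))"
```

```text
15.8 [ 0.42844238 -0.16048055  0.05691498] [-3.13987957e+00 -1.14036221e-04 -1.65770883e+00] [-0. -0. -0. -0.  0.  0.]
(132, 230, 72, 65) [ 0.5247 -0.1483  0.0445]
(289, 208, 59, 33) [ 0.4261 -0.1683  0.0204]
(257, 38, 51, 57) [ 0.4344 -0.2523  0.0131]
(46, 36, 124, 131) [ 0.5355 -0.2453  0.0668]
(array([-0.009,  0.01 ,  0.458]), None)
```

View pics/w5.png

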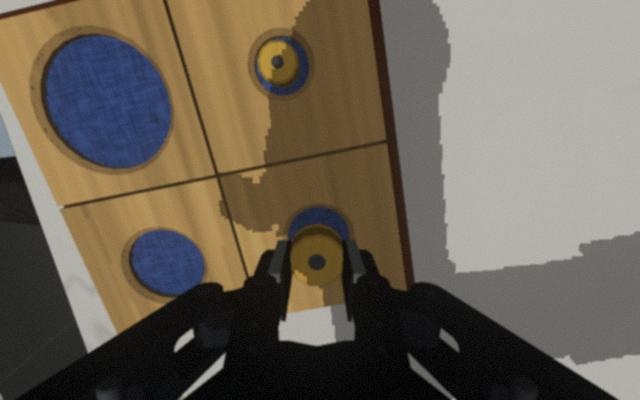

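w100 is lined up with its recess at (318,225), and w50 sits in its own at (280,63). Lowering.

>>> move_arm(series=[{"tx":0,"ty":0.01,"tz":0.12,"yaw":0},{"tx":0,"ty":0,"tz":0.12,"yaw":0},{"tx":0,"ty":0,"tz":0.1,"yaw":0},{"tx":0,"ty":0,"tz":0.06,"yaw":0},{"tx":0,"ty":0,"tz":0.04,"yaw":0},{"tx":0,"ty":0,"tz":0,"yaw":0}])

```text
t: 16.55
ee_pos: [0.4274, -0.1606, 0.0349]
tcp_rot: [-3.141, -0.001, -1.658]
force: [-3.3, 0.9, 5.7]
opening: 0.301
grasp_force: 59.8
```

>>> move_arm(series=[{"tx":0,"ty":0,"tz":0.01,"yaw":0},{"tx":0,"ty":0,"tz":0.01,"yaw":0},{"tx":0,"ty":0,"tz":0,"yaw":0}])

```text
t: 16.92
ee_pos: [0.4275, -0.1606, 0.0348]
tcp_rot: [-3.141, -0.001, -1.657]
force: [-7.6, 4.0, 10.6]
opening: 0.301
grasp_force: 60.3
```

>>> move_arm(series=[{"tx":0,"ty":0,"tz":0,"yaw":0},{"tx":0,"ty":0,"tz":0,"yaw":0},{"tx":0,"ty":0,"tz":0,"yaw":0}], jaw=0.65)

```text
t: 17.3
ee_pos: [0.4273, -0.1604, 0.0327]
tcp_rot: [3.141, -0.0, -1.658]
force: [-0.1, 0.9, -0.1]
opening: 0.65
grasp_force: 0.0
```

>>> move_arm(series=[{"tx":0,"ty":0,"tz":-0.2,"yaw":0},{"tx":0,"ty":0,"tz":-0.6,"yaw":0},{"tx":0,"ty":0,"tz":-0.9,"yaw":0},{"tx":0,"ty":0,"tz":-0.9,"yaw":0},{"tx":0,"ty":0,"tz":-0.6,"yaw":0},{"tx":0,"ty":0,"tz":0,"yaw":0}])

```text
t: 18.05
ee_pos: [0.4285, -0.1607, 0.1965]
tcp_rot: [-3.136, -0.0, -1.658]
force: [0.7, 0.5, -0.3]
opening: 0.652
grasp_force: 0.0
```

```bash
python3 brass.py .043 .043 | grep -v dot; python3 -c "
from h import *
print(to([.5055,.157,.19]))"
```

```text
18.1 [ 0.4278 -0.1604  0.1943] -1.6578162060500192 [319. 253.]
(137, 22, 234, 231) [ 0.4798 -0.2031  0.2117]
(array([-6.459, -0.996,  0.091]), None)
```

>>> move_arm(series=[{"tx":-0.6,"ty":-0.1,"tz":0,"yaw":0},{"tx":-1.0,"ty":-0.15,"tz":0,"yaw":0},{"tx":-1.0,"ty":-0.15,"tz":0,"yaw":0},{"tx":-1.0,"ty":-0.15,"tz":0,"yaw":0},{"tx":-1.0,"ty":-0.15,"tz":0,"yaw":0},{"tx":-1.0,"ty":-0.15,"tz":0,"yaw":0},{"tx":-0.56,"ty":-0.1,"tz":0,"yaw":0},{"tx":-0.3,"ty":-0.05,"tz":0,"yaw":0}])

```text
t: 19.1
ee_pos: [0.5048, 0.1581, 0.1915]
tcp_rot: [3.14, -0.002, -1.657]
force: [-0.8, -0.5, -1.0]
opening: 0.651
grasp_force: 0.0
```

>>> move_arm(series=[{"tx":0,"ty":0,"tz":0,"yaw":0},{"tx":0,"ty":0,"tz":0,"yaw":0}])

```text
t: 19.35
ee_pos: [0.5051, 0.1562, 0.1928]
tcp_rot: [3.141, -0.0, -1.659]
force: [0.2, -0.9, -0.4]
opening: 0.649
grasp_force: 0.0
```

```bash
python3 brass.py .08 .082 | grep -v "dot.*3[5-9][0-9]\."; python3 -c "
from h import *
print(to([.5055,.157,.069]))"
```

```text
19.4 [0.5051 0.1561 0.1929] -1.6588149715100318 [317. 254.]
(285, 247, 62, 63) [0.5131 0.238  0.0623]
(295, 176, 42, 44) [0.5062 0.1575 0.0379]
dot (123.0, 342.0) 15 23 [0.7156 0.291  0.082 ]
dot (522.5, 266.0) 14 13 [0.318  0.2397 0.082 ]
dot (318.0, 257.0) 57 27 [0.5089 0.2134 0.082 ]
dot (315.5, 200.5) 12 10 [0.5064 0.1586 0.082 ]
dot (318.0, 180.5) 35 16 [0.5027 0.1409 0.082 ]
dot (338.0, 165.5) 13 10 [0.4845 0.1294 0.082 ]
dot (454.5, 157.5) 24 6 [0.3859 0.1313 0.082 ]
dot (421.0, 152.5) 41 8 [0.4141 0.1246 0.082 ]
dot (332.0, 153.5) 23 10 [0.4889 0.1188 0.082 ]
dot (318.0, 155.0) 11 17 [0.5008 0.119  0.082 ]
dot (306.0, 150.5) 9 12 [0.5105 0.1144 0.082 ]
dot (346.5, 140.5) 106 20 [0.4761 0.1091 0.082 ]
dot (80.0, 9.0) 15 15 [ 0.6677 -0.0043  0.082 ]
dot (171.5, 3.0) 10 7 [ 0.5991 -0.0021  0.082 ]
(array([-0.018, -0.006,  2.479]), None)
```

>>> move_arm(series=[{"tx":-0.02,"ty":-0.02,"tz":0.6,"yaw":0},{"tx":0,"ty":0,"tz":0.8,"yaw":0},{"tx":0,"ty":0,"tz":0.6,"yaw":0},{"tx":0,"ty":0,"tz":0.3,"yaw":0},{"tx":0,"ty":0,"tz":0.15,"yaw":0},{"tx":0,"ty":0,"tz":0.03,"yaw":0},{"tx":0,"ty":0,"tz":0,"yaw":0},{"tx":0,"ty":0,"tz":0,"yaw":0}])

```text
t: 20.4
ee_pos: [0.5067, 0.1582, 0.0697]
tcp_rot: [-3.14, 0.001, -1.658]
force: [0.6, 0.4, -0.3]
opening: 0.65
grasp_force: 0.0
```

>>> move_arm(series=[{"tx":0,"ty":0,"tz":0,"yaw":0},{"tx":0,"ty":0,"tz":0,"yaw":0},{"tx":0,"ty":0,"tz":0,"yaw":0},{"tx":0,"ty":0,"tz":0,"yaw":0},{"tx":0,"ty":0,"tz":0,"yaw":0}], jaw=0.0)

```text
t: 21.02
ee_pos: [0.5066, 0.1581, 0.0697]
tcp_rot: [-3.141, 0.0, -1.658]
force: [-1.1, 1.1, 5.9]
opening: 0.427
grasp_force: 60.2
```

>>> move_arm(series=[{"tx":0,"ty":0,"tz":-0.1,"yaw":0},{"tx":0,"ty":0,"tz":-0.3,"yaw":0},{"tx":0,"ty":0,"tz":-0.5,"yaw":0},{"tx":0,"ty":0,"tz":-0.6,"yaw":0},{"tx":0,"ty":0,"tz":-0.5,"yaw":0},{"tx":0,"ty":0,"tz":-0.4,"yaw":0},{"tx":0,"ty":0,"tz":0,"yaw":0}])

```text
t: 21.9
ee_pos: [0.5069, 0.1583, 0.1906]
tcp_rot: [-3.139, 0.002, -1.658]
force: [0.3, 0.2, -3.2]
opening: 0.427
grasp_force: 60.3
```

```bash
python3 brass.py .082 .2 | grep -v "dot"; python3 -c "
from h import *
print(ctrl.state()['force'],to([.5253,-.1495,.19]))"
```

```text
21.95 [0.5063 0.1581 0.1889] -1.657840767225206 [318. 252.]
(279, 218, 76, 91) [0.5127 0.2227 0.0803]
[ 0.08650391  0.12599714 -3.46533569] (array([ 6.097, -0.914, -0.026]), None)
```

>>> move_arm(series=[{"tx":0.6,"ty":-0.1,"tz":0,"yaw":0},{"tx":0.9,"ty":-0.15,"tz":0,"yaw":0},{"tx":1.0,"ty":-0.15,"tz":0,"yaw":0},{"tx":1.0,"ty":-0.15,"tz":0,"yaw":0},{"tx":1.0,"ty":-0.14,"tz":0,"yaw":0},{"tx":0.8,"ty":-0.12,"tz":0,"yaw":0},{"tx":0.5,"ty":-0.07,"tz":0,"yaw":0},{"tx":0.3,"ty":-0.03,"tz":0,"yaw":0}])

```text
t: 22.95
ee_pos: [0.5244, -0.1509, 0.1871]
tcp_rot: [3.139, -0.0, -1.659]
force: [0.7, 1.2, -2.2]
opening: 0.425
grasp_force: 60.3
```

>>> move_arm(series=[{"tx":0,"ty":0,"tz":0.5,"yaw":0},{"tx":0,"ty":0,"tz":0.8,"yaw":0},{"tx":0,"ty":0,"tz":0.7,"yaw":0},{"tx":0,"ty":0,"tz":0.4,"yaw":0},{"tx":0,"ty":0,"tz":0.2,"yaw":0},{"tx":0,"ty":0,"tz":0,"yaw":0},{"tx":0,"ty":0,"tz":0,"yaw":0}])

```text
t: 23.82
ee_pos: [0.5258, -0.1498, 0.06]
tcp_rot: [-3.14, -0.0, -1.657]
force: [0.6, -0.4, -1.8]
opening: 0.425
grasp_force: 60.3
```

```bash
python3 seats.py; python3 -c "
from h import *
print(to([.5253,-.1493,.0327]))"
```

```text
23.875 [ 0.5257966  -0.1498421   0.06006758] [-3.13966121e+00 -1.10308580e-04 -1.65755587e+00] [-0. -0. -0. -0.  0.  0.]
(282, 199, 74, 42) [ 0.5228 -0.161   0.0239]
(447, 186, 26, 46) [ 0.4398 -0.1514  0.01  ]
(440, 0, 46, 57) [ 0.4437 -0.2543  0.0121]
(220, 0, 127, 133) [ 0.5361 -0.245   0.0674]
(array([-0.01 ,  0.012,  0.547]), None)
```

>>> move_arm(series=[{"tx":-0.01,"ty":0.01,"tz":0.15,"yaw":0},{"tx":0,"ty":0,"tz":0.15,"yaw":0},{"tx":0,"ty":0,"tz":0.1,"yaw":0},{"tx":0,"ty":0,"tz":0.06,"yaw":0},{"tx":0,"ty":0,"tz":0.03,"yaw":0},{"tx":0,"ty":0,"tz":0.02,"yaw":0},{"tx":0,"ty":0,"tz":0,"yaw":0},{"tx":0,"ty":0,"tz":0,"yaw":0}])

```text
t: 24.88
ee_pos: [0.5247, -0.1493, 0.0335]
tcp_rot: [-3.141, -0.0, -1.658]
force: [0.4, -0.4, -2.2]
opening: 0.423
grasp_force: 60.3
```

>>> move_arm(series=[{"tx":0,"ty":0,"tz":0.01,"yaw":0},{"tx":0,"ty":0,"tz":0.01,"yaw":0},{"tx":0,"ty":0,"tz":0.01,"yaw":0},{"tx":0,"ty":0,"tz":0,"yaw":0}])

```text
t: 25.38
ee_pos: [0.5247, -0.1493, 0.0327]
tcp_rot: [-3.141, -0.0, -1.658]
force: [-4.4, 1.5, 4.9]
opening: 0.429
grasp_force: 61.0
```

Contact on the floor. Release and rise.

>>> move_arm(series=[{"tx":0,"ty":0,"tz":0,"yaw":0},{"tx":0,"ty":0,"tz":0,"yaw":0},{"tx":0,"ty":0,"tz":0,"yaw":0}], jaw=0.7)

```text
t: 25.75
ee_pos: [0.5247, -0.1494, 0.0317]
tcp_rot: [-3.142, -0.0, -1.658]
force: [-0.5, 0.0, -0.0]
opening: 0.699
grasp_force: 0.0
```

>>> move_arm(series=[{"tx":0,"ty":0,"tz":-0.2,"yaw":0},{"tx":0,"ty":0,"tz":-0.6,"yaw":0},{"tx":0,"ty":0,"tz":-0.9,"yaw":0},{"tx":0,"ty":0,"tz":-0.9,"yaw":0},{"tx":0,"ty":0,"tz":-0.6,"yaw":0},{"tx":0,"ty":0,"tz":0,"yaw":0}], jaw=1.0)

```text
t: 26.5
ee_pos: [0.5259, -0.1496, 0.196]
tcp_rot: [-3.135, -0.0, -1.658]
force: [0.5, 0.1, 0.2]
opening: 0.999
grasp_force: 0.0
```

```bash
python3 -c "
from h import *
print(to([.513,.2385,.19]))"
```

```text
(array([-7.711,  0.933,  0.112]), None)
```

>>> move_arm(series=[{"tx":-0.7,"ty":0.1,"tz":0,"yaw":0},{"tx":-1.0,"ty":0.12,"tz":0,"yaw":0},{"tx":-1.0,"ty":0.12,"tz":0,"yaw":0},{"tx":-1.0,"ty":0.12,"tz":0,"yaw":0},{"tx":-1.0,"ty":0.12,"tz":0,"yaw":0},{"tx":-1.0,"ty":0.12,"tz":0,"yaw":0},{"tx":-1.0,"ty":0.12,"tz":0,"yaw":0},{"tx":-0.7,"ty":0.08,"tz":0,"yaw":0}])

```text
t: 27.5
ee_pos: [0.5113, 0.2251, 0.1911]
tcp_rot: [3.141, -0.001, -1.657]
force: [0.9, -0.2, -0.2]
opening: 1.0
grasp_force: 0.0
```

>>> move_arm(series=[{"tx":-0.3,"ty":0.03,"tz":0,"yaw":0},{"tx":0,"ty":0,"tz":0,"yaw":0},{"tx":0,"ty":0,"tz":0,"yaw":0},{"tx":0,"ty":0,"tz":0,"yaw":0}])

```text
t: 28.0
ee_pos: [0.512, 0.2373, 0.192]
tcp_rot: [-3.141, 0.0, -1.659]
force: [-0.1, -0.0, 0.0]
opening: 1.001
grasp_force: 0.0
```

```bash
python3 brass.py .08 .082 | grep -v "dot.*3[5-9][0-9]\."|head -4; python3 -c "
from h import *
print(to([.513,.239,.065]))"
```

```text
28.05 [0.5119 0.2374 0.192 ] -1.6589544002509018 [317. 254.]
(282, 166, 68, 67) [0.5133 0.24   0.0598]
dot (233.5, 302.5) 10 8 [0.6022 0.3356 0.082 ]
dot (221.5, 236.5) 10 8 [0.6016 0.266  0.082 ]
(array([-0.033, -0.018,  2.541]), None)
```

>>> move_arm(series=[{"tx":-0.03,"ty":-0.02,"tz":0.6,"yaw":0},{"tx":0,"ty":0,"tz":0.8,"yaw":0},{"tx":0,"ty":0,"tz":0.6,"yaw":0},{"tx":0,"ty":0,"tz":0.3,"yaw":0},{"tx":0,"ty":0,"tz":0.15,"yaw":0},{"tx":0,"ty":0,"tz":0.08,"yaw":0},{"tx":0,"ty":0,"tz":0.02,"yaw":0},{"tx":0,"ty":0,"tz":0,"yaw":0}])

```text
t: 29.05
ee_pos: [0.5132, 0.2399, 0.065]
tcp_rot: [-3.141, 0.001, -1.658]
force: [-0.1, -0.2, 0.1]
opening: 0.997
grasp_force: 0.0
```

>>> move_arm(series=[{"tx":0,"ty":0,"tz":0,"yaw":0},{"tx":0,"ty":0,"tz":0,"yaw":0},{"tx":0,"ty":0,"tz":0,"yaw":0},{"tx":0,"ty":0,"tz":0,"yaw":0},{"tx":0,"ty":0,"tz":0,"yaw":0}], jaw=0.0)

```text
t: 29.68
ee_pos: [0.5133, 0.2399, 0.0653]
tcp_rot: [-3.14, 0.001, -1.658]
force: [-2.3, -0.1, 5.5]
opening: 0.683
grasp_force: 65.7
```

>>> move_arm(series=[{"tx":0,"ty":0,"tz":-0.05,"yaw":0},{"tx":0,"ty":0,"tz":-0.1,"yaw":0},{"tx":0,"ty":0,"tz":-0.2,"yaw":0},{"tx":0,"ty":0,"tz":-0.1,"yaw":0},{"tx":0,"ty":0,"tz":0,"yaw":0}])

```text
t: 30.3
ee_pos: [0.5132, 0.2399, 0.0875]
tcp_rot: [-3.141, 0.001, -1.658]
force: [0.4, 0.6, -4.7]
opening: 0.687
grasp_force: 65.3
```

>>> move_arm(series=[{"tx":0,"ty":0,"tz":-0.3,"yaw":0},{"tx":0,"ty":0,"tz":-0.5,"yaw":0},{"tx":0,"ty":0,"tz":-0.6,"yaw":0},{"tx":0,"ty":0,"tz":-0.4,"yaw":0},{"tx":0,"ty":0,"tz":-0.2,"yaw":0},{"tx":0,"ty":0,"tz":0,"yaw":0}])

```text
t: 31.05
ee_pos: [0.5129, 0.2398, 0.187]
tcp_rot: [-3.141, 0.0, -1.658]
force: [0.0, 0.3, -5.0]
opening: 0.684
grasp_force: 65.8
```

```bash
python3 -c "
from h import *
print(ctrl.state()['force'],to([.5362,-.2467,.19]))"
```

```text
[ 0.01879711  0.25761603 -5.02312776] (array([ 9.653, -1.309, -0.064]), None)
```

>>> move_arm(series=[{"tx":0.4,"ty":-0.05,"tz":0,"yaw":0},{"tx":0.7,"ty":-0.1,"tz":0,"yaw":0},{"tx":0.8,"ty":-0.11,"tz":0,"yaw":0},{"tx":0.8,"ty":-0.11,"tz":0,"yaw":0},{"tx":0.8,"ty":-0.11,"tz":0,"yaw":0},{"tx":0.8,"ty":-0.11,"tz":0,"yaw":0},{"tx":0.8,"ty":-0.11,"tz":0,"yaw":0},{"tx":0.8,"ty":-0.11,"tz":0,"yaw":0}])

```text
t: 32.05
ee_pos: [0.5267, -0.0598, 0.1857]
tcp_rot: [3.14, -0.0, -1.658]
force: [0.3, 1.4, -4.3]
opening: 0.689
grasp_force: 65.8
```

>>> move_arm(series=[{"tx":0.8,"ty":-0.1,"tz":0,"yaw":0},{"tx":0.8,"ty":-0.1,"tz":0,"yaw":0},{"tx":0.8,"ty":-0.11,"tz":0,"yaw":0},{"tx":0.6,"ty":-0.1,"tz":0,"yaw":0},{"tx":0.5,"ty":-0.06,"tz":0,"yaw":0},{"tx":0.25,"ty":-0.03,"tz":0,"yaw":0},{"tx":0,"ty":0,"tz":0,"yaw":0}])

```text
t: 32.92
ee_pos: [0.5355, -0.2474, 0.1859]
tcp_rot: [3.14, 0.0, -1.659]
force: [1.1, 0.0, -5.0]
opening: 0.682
grasp_force: 65.8
```

>>> move_arm(series=[{"tx":0,"ty":0,"tz":0.4,"yaw":0},{"tx":0,"ty":0,"tz":0.7,"yaw":0},{"tx":0,"ty":0,"tz":0.7,"yaw":0},{"tx":0,"ty":0,"tz":0.5,"yaw":0},{"tx":0,"ty":0,"tz":0.3,"yaw":0},{"tx":0,"ty":0,"tz":0,"yaw":0},{"tx":0,"ty":0,"tz":0,"yaw":0}])

```text
t: 33.8
ee_pos: [0.537, -0.2468, 0.0581]
tcp_rot: [-3.14, -0.001, -1.657]
force: [-0.0, -0.8, -3.6]
opening: 0.687
grasp_force: 65.8
```

```bash
python3 seats.py; python3 -c "
from h import *
print(ctrl.state()['force'],to([.5362,-.2467,.0285]))"
```

```text
33.85 [ 0.53708135 -0.24683764  0.05836798] [-3.13917963e+00 -6.41200643e-04 -1.65746528e+00] [-0. -0.  0. -0. -0.  0.]
(456, 183, 43, 43) [ 0.4425 -0.2591  0.0109]
(265, 181, 109, 54) [ 0.532  -0.2679  0.0283]
[-0.0618254   0.61520494 -4.60085918] (array([-0.002,  0.019,  0.597]), None)
```

View pics/w5.png

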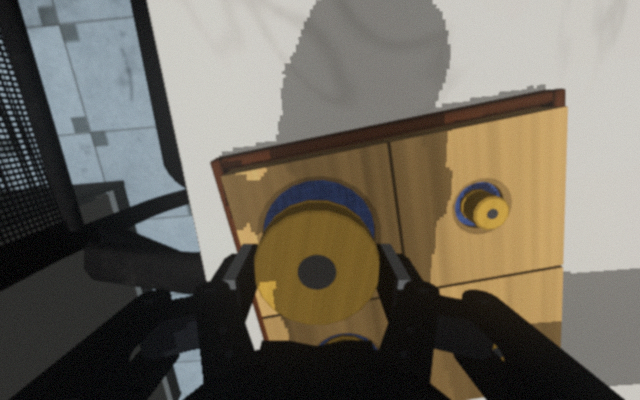

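w500 (317,271) is lined up above its recess (319,215), and w50 is seated at (485,207). Lowering slowly.

>>> move_arm(series=[{"tx":0,"ty":0.02,"tz":0.15,"yaw":0},{"tx":0,"ty":0,"tz":0.15,"yaw":0},{"tx":0,"ty":0,"tz":0.12,"yaw":0},{"tx":0,"ty":0,"tz":0.08,"yaw":0},{"tx":0,"ty":0,"tz":0.04,"yaw":0},{"tx":0,"ty":0,"tz":0.02,"yaw":0},{"tx":0,"ty":0,"tz":0,"yaw":0},{"tx":0,"ty":0,"tz":0,"yaw":0}])

```text
t: 34.85
ee_pos: [0.5354, -0.2466, 0.0291]
tcp_rot: [-3.141, -0.0, -1.658]
force: [0.6, -0.6, -4.9]
opening: 0.686
grasp_force: 65.8
```

>>> move_arm(series=[{"tx":0,"ty":0,"tz":0.01,"yaw":0},{"tx":0,"ty":0,"tz":0.01,"yaw":0},{"tx":0,"ty":0,"tz":0,"yaw":0}])

```text
t: 35.22
ee_pos: [0.5354, -0.2466, 0.0284]
tcp_rot: [-3.141, -0.0, -1.658]
force: [-1.9, 1.6, -0.6]
opening: 0.688
grasp_force: 66.3
```

>>> move_arm(series=[{"tx":0,"ty":0,"tz":0.01,"yaw":0},{"tx":0,"ty":0,"tz":0,"yaw":0},{"tx":0,"ty":0,"tz":0,"yaw":0}])

```text
t: 35.6
ee_pos: [0.5353, -0.2467, 0.0283]
tcp_rot: [-3.141, -0.0, -1.658]
force: [-4.3, 3.4, 4.2]
opening: 0.681
grasp_force: 66.8
```

>>> move_arm(series=[{"tx":0,"ty":0,"tz":0,"yaw":0},{"tx":0,"ty":0,"tz":0,"yaw":0},{"tx":0,"ty":0,"tz":0,"yaw":0}], jaw=0.95)

```text
t: 35.98
ee_pos: [0.5355, -0.2467, 0.0274]
tcp_rot: [-3.141, -0.0, -1.658]
force: [-0.1, -0.1, 0.3]
opening: 0.947
grasp_force: 0.0
```

>>> move_arm(series=[{"tx":0,"ty":0,"tz":-0.2,"yaw":0},{"tx":0,"ty":0,"tz":-0.6,"yaw":0},{"tx":0,"ty":0,"tz":-0.9,"yaw":0},{"tx":0,"ty":0,"tz":-0.9,"yaw":0},{"tx":0,"ty":0,"tz":-0.8,"yaw":0},{"tx":-0.6,"ty":0,"tz":-0.4,"yaw":0},{"tx":-0.8,"ty":0,"tz":0,"yaw":0},{"tx":-0.6,"ty":0,"tz":0,"yaw":0}])

```text
t: 36.98
ee_pos: [0.5441, -0.1458, 0.2186]
tcp_rot: [-3.14, 0.0, -1.658]
force: [0.2, -0.6, -1.1]
opening: 0.953
grasp_force: 0.0
```

```bash
python3 - <<'E'
from h import *
a,_,_=grab("wrist");b,K,M=grab("top");print(ctrl.state()["t"])
z=lambda i,r:cv2.resize(i[r[0]:r[1],r[2]:r[3]],(390,390),interpolation=cv2.INTER_CUBIC)
cv2.imwrite("pics/end.png",np.hstack([cv2.resize(a,(400,390)),z(b,(120,240,300,460))]))
E
```

```text
37.075
```

View pics/end.png

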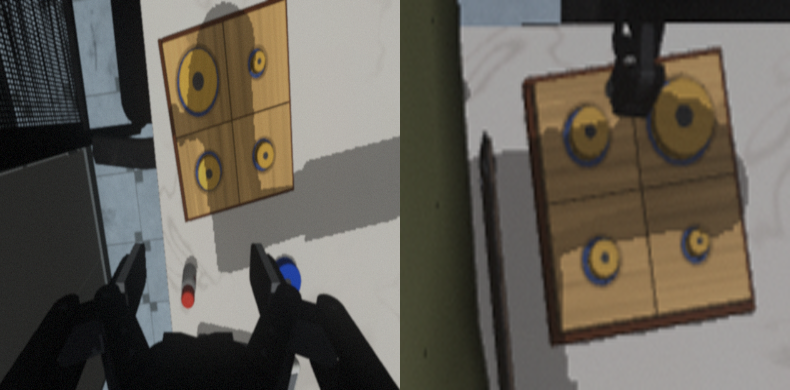

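All four weights are seated, with an even felt ring showing around each. In the wrist half they are at (198,80), (258,62), (208,172) and (264,155). The bottle is standing at (188,285) and the gripper is clear.

```bash
python3 -c "
from workcell import ctrl
print(ctrl.close_job())"
```

```text
the job is handed in; nothing more can be done
None
```

All four weights are upright in their matching recesses, taken off upper ones first and lowered onto the felt; the bottle is still standing, and the job was handed in at about 37 s with no verdict shown.

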